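# Close the steam boiler's filler with its swing-arm screw cap

## Task

Close the filler of the small steam boiler on the pressing table: lift the sprung index pin by its knob, swing the arm until the cap stands over the filler neck and let the pin drop home in its hole. Then turn the cap's T-handle clockwise until the cap is screwed fully down to its stop. Leave the iron, the spools and the jar standing where they are.

Things in the scene. Friction and masses are not known exactly. Their poses are not given: they have to be found in the camera images.
- boiler: white steam boiler, a fixed box 180 (x) by 300 (y) by 110 mm high; origin at the centre of its underside, z up. On its top stand an aluminium turret drum (148 mm wide) with the arm's vertical pivot axis at x 0, y +30 mm, and the filler neck at x 0, y -80 mm
- pivot (a point): point on the vertical pivot axis of the swing arm, 182 mm above the table. The arm is a flat steel bar 26 mm wide, underside 172 mm and top 182 mm above the table (bosses up to 188 mm): its long end carries the screw cap 110 mm from the pivot, its short other end the index pin 60 mm from the pivot
- neck_mouth (a point): centre of the mouth of the filler neck (brass, 40 mm across, standing on an aluminium shoulder 62 mm across), 136 mm above the table
- davit (a joint): angle of the swing arm: 0 = cap over the neck, pin end along the boiler's +y (stop at -0.012); grows anticlockwise from above: cap towards the boiler's +x, pin end towards its -x; far stop 1.75. Starts parked at 1.05 to 1.6. With the pin down it moves only in the parking slot, above about 0.94; a raised land lies between there and the home hole at 0: lift the pin over it
- index (a joint): lift of the sprung index pin in m: 0 = down (home in its hole, or in the parking slot), 0.016 = fully raised; more than 0.006 clears the raised land, and about 0.006 is read when the pin rests on the land. The spring pushes it down with 3 to 7 N; it drops by itself when it stands over its hole (1 mm clearance to each side).
- pin_knob (a point): middle of the index pin's knob: a black upright cylinder 28 mm across and 20 mm tall, at the short end of the arm, 60 mm from the pivot axis. Its middle is 212 mm above the table with the pin down; below it is a thin stem (12 mm) for 14 mm, then the arm's boss.
- screwcap (a joint): turn of the screw cap in rad: grows as it is turned clockwise seen from above, from 0 (fully unscrewed, raised) to its stop at 4.4 (fully down on the shoulder). It goes down 2.5 mm per rad, stays where it is left, and needs about 0.1 N m. Starts between 0 and 0.9. If the cap is not over the neck its skirt strikes the neck.
- t_bar (a point): middle of the cap's T-handle, on the cap's axis: a level black bar 100 mm long (along this point's y), 12 mm thick (its x) and 20 mm high, above the arm; its middle is 216 mm above the table at turn 0 and 205 mm at the stop. The cap itself (black, 62 mm across) hangs under the arm's long end. There is free room all round the bar above the arm.
- spool_tall: wooden thread spool, 44 mm across, 70 mm tall, upright on the table; origin at the centre of its underside; a bystander
- spool_short: wooden thread spool, 56 mm across, 45 mm tall, upright on the table; origin at the centre of its underside; a bystander
- pin_jar: glass jar with aluminium lid, 60 mm across, 75 mm tall; origin at the centre of its underside; a bystander
- iron: steel pressing iron with a black handle, about 175 by 84 by 104 mm high, resting on its sole; origin under its middle; a bystander

How it is judged:
By the outcome, as a careful person would: the job done as asked, in the order asked, and still so for the second after the job is handed in, with the robot touching nothing.
It also fails if it takes over 58 s, if anything falls off the work surface, if the arm or the gripper's body presses on something with over 40 N, if the wrist force passes 120 N, or if a joint passes its speed limit or range.

## Robot

A 7-joint arm with a two-finger parallel gripper is mounted at the origin on the work surface. World frame = base frame: x ahead of the robot, y to its left, z up, the work surface at z = 0. Lengths are in m, angles in rad, forces in N, time in s.
With the tool pointing down it reaches from about 0.35 to 0.9 m from the base axis. Payload 7.2 kg.
Tool frame: the origin (TCP) lies at the very end of the fingers, on their centre line; the grasp point (between the pads) lies robot.tcp_to_grasp behind it (robot.tcp_to_grasp is the distance from the TCP to the grasp point, in m); z points along the fingers, y is the line along which they close (so a half turn about z gives the same grasp; the last joint's range is limited). The gripper opens to 85 mm and grips with 20 to 120 N. Pads are 22 mm wide; open, the fingers measure 114 mm over their backs; the gripper's body (76 mm by 85 mm) begins 54 mm behind the grasp point. The pads swing forward as they close: fully open they stand 13 mm farther back than shut.
Start: joints at [-1.17, 0.411, -0.013, 1.596, 0.006, 1.134, -0.082], TCP at [0.282, 0.558, 0.231] pointing down, gripper open.
Joint ranges: [-2.95, 2.95], [-0.29, 1.99], [-1.47, 1.44], [0.14, 2.54], [-1.03, 4.17], [0.13, 1.85], [-2.86, 2.86]. Speed limits (rad/s): [2.39, 2.39, 3.01, 3.01, 3.14, 3.14, 3.14].

## Interface

Orientations are given as a 3x3 rotation matrix whose columns are the frame's x, y, z axes.
In Python, from plant import robot gives the robot as it stands.
- The arm moves only by the tool arm_command, never from a script. Its argument "rows" is a list of rows, each a list of 7 numbers: the opening, from 0 (shut) to 1 (fully open), then the shift along the tool's x, y, z in m, then the turn, a rotation vector about the tool's x, y, z in degrees. In form: [[hand, dx, dy, dz, ax, ay, az], ...]. A call has exactly 5 rows; each row is the pose to reach, as a shift and turn from the pose commanded when the call began, along the tool's axes at that moment; what a row does not reach only later rows make up. A row lasts 1/10 s, in which the tool goes at most 50 mm and 8.59 degrees, less where a joint would pass 70% of its speed; a pose out of reach is approached as far as the arm can. A call with a gripper value outside its range is refused whole. The fingers move at their own pace and stop on an object; the grip force is fixed at half the most. Time passes only in rows, so rows that repeat a pose let the fingers close, or fill a call up. It gives the time, the measured TCP pose, the force, the opening and the grip force at its end, in the units of the state.
- robot.state(): the state, without advancing time (a new reading comes with each control period).
- robot.grab_frame(name): name is "side" or "top" or "wrist"; returns a dict with "img" (480x640x3 uint8, red, green, blue), "range_z" (480x640 float32, m along the optical axis (not along the pixel's ray), 0 where there is no reading), "mtx" (3x3 intrinsics, pixels), "origin" and "rotation" of the camera in the world. Camera axes: x right, y down, z forward; pixel columns grow to the right and rows downward; lengths in m; the calibration is good to about 2 mm. A picture is of the moment at which its call begins.
- robot.job_done(): hands the job in; it is judged then, once.
The state is a dict: "clock": time; "joint_pos": joint angles; "qd": joint speeds; "joint_torque": joint torques, N m; "eef_pos": TCP position; "tcp_rot": TCP orientation; "contact_force": force on the tool from outside, world axes, zero at the start; "ft_torque": the same for the moment, N m; "grip_width": finger opening in m; "finger_force": force on a finger pad.
Only numpy, scipy, OpenCV 4.12 (cv2) and the standard library are available. Lean on these libraries where they do the work, as an engineer would, in place of code of your own. Each camera call takes 0.05 s, during which the arm holds its last target. There are 200 camera calls.

## Working session

There is one attempt and no reset: what is moved stays moved. The work goes in short steps, Python scripts to look and compute and a tool call to move; the robot and the scene stay as the last step left them, time stands still between calls to the robot, and variables do not carry over. Pictures are saved under pics/ and viewed, at most 10 in all, crops included, and the job is handed in when it is done.

Besides the shell and the picture viewer there is one more tool, called after "Emit:" as a command line: name --pt "numbers of a row" for each row, then --argument value for the rest. arm_command: Moves the arm, as the interface text tells. Its arguments: {"type":"object","properties":{"rows":{"type":"array","items":{"type":"array","items":{"type":"number"}}}},"required":["rows"]}

```bash
mkdir -p pics; ls; python3 - <<'E'
from plant import robot
import cv2, numpy as np
for n in ["top","side"]:
    f=robot.grab_frame(n); cv2.imwrite(f"pics/{n}0.png",f["img"][:,:,::-1]); np.savez(f"{n}0.npz",**f)
    print(n,f["origin"],f["rotation"].round(3).tolist(),f["mtx"].tolist())
s=robot.state(); print(s, robot.tcp_to_grasp)
E
```

```text
pics
top [ 0.52420588 -0.04721476  1.26080043] [[0.023, -0.996, 0.085], [-1.0, -0.024, -0.019], [0.021, -0.085, -0.996]] [[525.3490507772634, 0.0, 315.79055523300354], [0.0, 525.3490507772634, 240.90237312427197], [0.0, 0.0, 1.0]]
side [ 0.5725606  -0.9781674   0.96991681] [[0.999, -0.015, 0.041], [-0.041, -0.675, 0.737], [0.017, -0.738, -0.675]] [[563.7556185602369, 0.0, 323.7724556234447], [0.0, 563.7556185602369, 229.1325595627247], [0.0, 0.0, 1.0]]
{'clock': 0.1, 'joint_pos': array([-1.1702091 ,  0.41182838, -0.01268873,  1.59698066,  0.00559787,
        1.13430035, -0.08215796]), 'qd': array([-0.00082484, -0.00187155,  0.00111534, -0.00189883, -0.00243042,
       -0.00130192, -0.00091602]), 'joint_torque': array([ 3.04100227e-03, -6.01825976e+01,  6.84478115e-01, -3.00085974e+01,
        1.40641254e-02,  6.51606795e-03,  3.65990400e-05]), 'eef_pos': array([0.28221761, 0.55714147, 0.2305237 ]), 'tcp_rot': array([[-8.92136838e-01,  4.51764918e-01, -5.67248604e-04],
       [ 4.51765260e-01,  8.92135796e-01, -1.36827014e-03],
       [-1.12073661e-04, -1.47694741e-03, -9.99998903e-01]]), 'contact_force': array([-0.11461849,  0.84979539, -0.18852417]), 'ft_torque': array([ 0.00606694,  0.04565187, -0.00548693]), 'finger_force': 0.0, 'grip_width': 0.08532375173546941} 0.0187
```

View pics/top0.png

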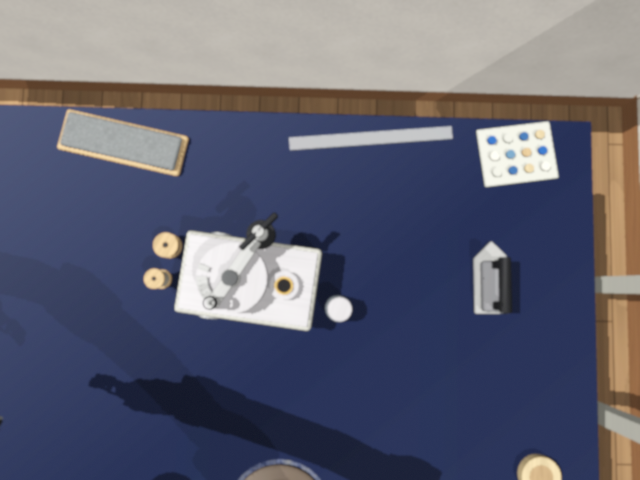

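View pics/side0.png

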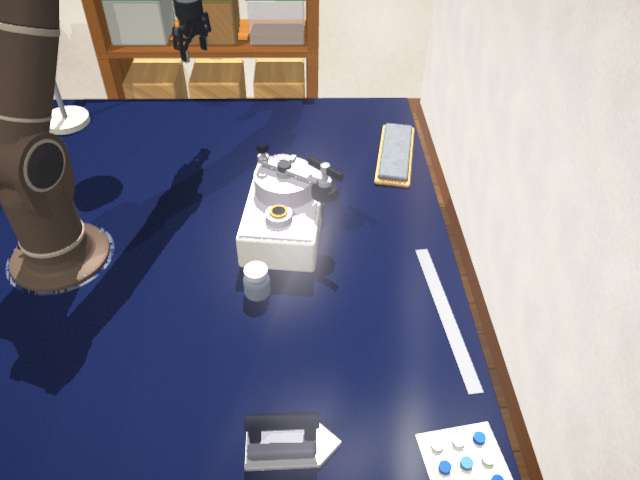

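The top view shows the boiler around (250,280), with the neck at about (285,285), the T-bar at about (258,232) and the knob at about (210,302). The jar is at (339,309) and the spools at (167,245) and (157,279). The side view agrees. I'll enlarge both.

```bash
python3 - <<'E'
import cv2, numpy as np
a=np.load("top0.npz"); b=np.load("side0.npz")
A=cv2.resize(a["img"][205:345,165:345][:,:,::-1],None,fx=4.4,fy=4.4,interpolation=cv2.INTER_CUBIC)[:600]
for i in range(0,180,20): cv2.putText(A,str(165+i),(int(i*4.4),10),0,.35,(0,255,255),1); cv2.line(A,(int(i*4.4),0),(int(i*4.4),600),(0,255,255) if i%100==0 else (90,90,90),1)
for i in range(0,140,20): cv2.putText(A,str(205+i),(0,int(i*4.4)),0,.35,(0,255,255),1); cv2.line(A,(0,int(i*4.4)),(792,int(i*4.4)),(90,90,90),1)
cv2.imwrite("pics/topc.png",A)
B=cv2.resize(b["img"][130:280,220:360][:,:,::-1],None,fx=4,fy=4,interpolation=cv2.INTER_CUBIC)
cv2.imwrite("pics/sidec.png",B)
E
cat > h.py <<'E'
import numpy as np
from scipy.spatial.transform import Rotation as Rn
def px(f,u,v,z):  # pixel -> world on height z
    K=f["mtx"]; d=f["rotation"]@np.linalg.solve(K,[u,v,1.]); o=f["origin"]
    return o+d*(z-o[2])/d[2]
def cloud(f):
    K=f["mtx"]; r=f["range_z"]; v,u=np.mgrid[:480,:640]
    p=np.stack([(u-K[0,2])/K[0,0]*r,(v-K[1,2])/K[1,1]*r,r],-1)
    return p@f["rotation"].T+f["origin"]
E
python3 - <<'E'
from h import *
a=np.load("top0.npz"); p=cloud(a)
for n,(u,v) in dict(neck=(285,285),drum=(245,290),knob=(210,302),tbar=(258,232),box=(300,315)).items():
    print(n,p[v,u].round(3))
E
```

```text
neck [ 0.525 -0.005  0.136]
drum [0.512 0.077 0.158]
knob [0.488 0.141 0.201]
tbar [0.628 0.048 0.225]
box [ 0.46  -0.038  0.105]
```

View pics/topc.png

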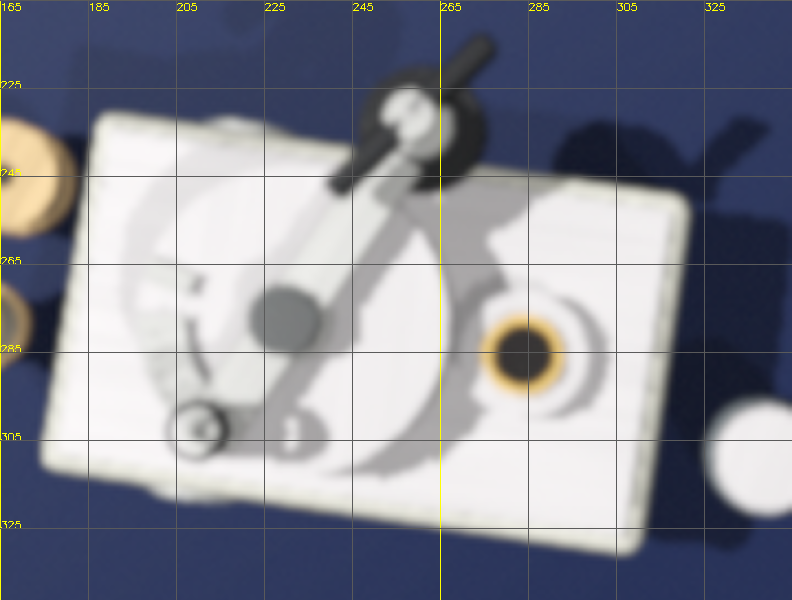

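View pics/sidec.png

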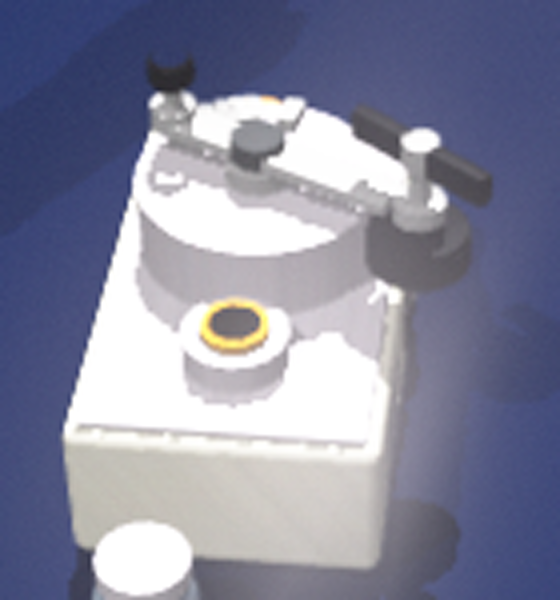

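The crops show these pixels in the full image:
- **Neck mouth:** (283.9, 285.7)
- **Knob top:** (209.8, 302.7)
- **T-bar ends:** (275.2, 215.2) and (242.3, 247.0)
- **Hub disc at the pivot:** (229.8, 277.7)

The bar's middle carries a light round post that needs a closer look later.

```bash
python3 - <<'E'
from h import *
a=np.load("top0.npz"); p=cloud(a)
cr=lambda u,v:(165+u/4.4-.4,205+v/4.4-.4)
C=[px(a,*cr(u,v),.11) for u,v in [(98,112),(688,195),(640,553),(42,465)]]
for c in C: print("corner",c.round(4))
print("sides",[np.linalg.norm(C[i]-C[i-1]).round(3) for i in range(4)])
ctr=np.mean(C,0); d=(C[0]+C[3]-C[1]-C[2]); yaw=np.arctan2(-d[0],d[1]); print("ctr",ctr,"yaw",np.degrees(yaw))
R=np.array([[np.cos(yaw),-np.sin(yaw)],[np.sin(yaw),np.cos(yaw)]])
print("pred neck",ctr[:2]+R@[0,-.08],"pred pivot",ctr[:2]+R@[0,.03])
neck=px(a,*cr(523,355),.136); print("neck",neck)
u,v=cr(285,320);print("hub depth",np.median(p[int(v)-2:int(v)+3,int(u)-2:int(u)+3,2])); piv=px(a,u,v,.195);print("pivot",piv)
knob=px(a,*cr(197,430),.222);print("knob",knob)
e1=px(a,*cr(485,45),.222);e2=px(a,*cr(340,185),.222);t=(e1+e2)/2
print("tbar",t,np.linalg.norm(e1-e2),"ang",np.degrees(np.arctan2(*(e1-e2)[1::-1])))
print("dist piv-knob",np.linalg.norm((knob-piv)[:2]),"piv-cap",np.linalg.norm((t-piv)[:2]),"piv-neck",np.linalg.norm((neck-piv)[:2]),"knob-cap",np.linalg.norm((knob-t)[:2]))
an=lambda w:np.degrees(np.arctan2(w[1],w[0]))
print("neck dir",an(neck-piv),"cap dir",an(t-piv),"knob dir",an(knob-piv), an(knob-t)) 
# knob points: depth cluster
m=(p[...,2]>.206)&(p[...,2]<.24)&(np.hypot(p[...,0]-knob[0],p[...,1]-knob[1])<.03)
print("knob cloud",m.sum(),p[m].mean(0),p[m].min(0),p[m].max(0))
b=np.load("side0.npz");q=cloud(b)
m=(q[...,2]>.204)&(q[...,2]<.24)&(np.hypot(q[...,0]-knob[0],q[...,1]-knob[1])<.03)
print("knob side cloud",m.sum(),q[m].mean(0),q[m].min(0),q[m].max(0))
E
```

```text
corner [0.6398 0.2143 0.11  ]
corner [ 0.6055 -0.0806  0.11  ]
corner [ 0.4282 -0.0608  0.11  ]
corner [0.4649 0.2341 0.11  ]
sides [np.float64(0.176), np.float64(0.297), np.float64(0.178), np.float64(0.297)]
ctr [0.53461189 0.0767462  0.11      ] yaw -6.864767884596254
pred neck [ 0.52504978 -0.00268029] pred pivot [0.53819768 0.10653113]
neck [ 0.5240712  -0.00157512  0.136     ]
hub depth 0.18954550361039857
pivot [0.53759769 0.10547368 0.195     ]
knob [0.48757214 0.13883107 0.222     ]
tbar [0.63083898 0.04758815 0.222     ] 0.09068517275487777 ang -44.17644939131599
dist piv-knob 0.0601271259826117 piv-cap 0.1097482239578068 piv-neck 0.10790000539686864 knob-cap 0.16985481507283107
neck dir -97.20162301381701 cap dir -31.832603375129104 knob dir 146.3043625413007 147.50800042856957
knob cloud 70 [0.48822087 0.13746204 0.21932104] [0.47437315 0.12597819 0.20605907] [0.50175531 0.15400905 0.22538571]
knob side cloud 71 [0.48531027 0.12863003 0.21491969] [0.47128517 0.12090834 0.20544087] [0.49744519 0.14168347 0.22184819]
```

Everything matches the given sizes: pivot to knob is 60 mm, pivot to cap 110 mm and davit about 1.13. Next I move above the knob with the fingers closing along the tangent.

Emit:
arm_command --pt "1 -0.037 -0.028 -0.015 0 0 1" --pt "1 -0.074 -0.056 -0.03 0 0 2" --pt "1 -0.111 -0.084 -0.04 0 0 3" --pt "1 -0.148 -0.112 -0.04 0 0 4" --pt "1 -0.186 -0.14 -0.04 0 0 5.6"

```text
clock: 0.6
eef_pos: [0.3855, 0.3469, 0.2715]
tcp_rot: [[-0.843, 0.537, 0.0], [0.537, 0.843, 0.0], [0.0, 0.0, -1.0]]
contact_force: [0.8, 0.5, -0.3]
grip_width: 0.0854
finger_force: 0.0
```

Emit:
arm_command --pt "1 -0.04 -0.024 0 0 0 0" --pt "1 -0.08 -0.048 0 0 0 0" --pt "1 -0.12 -0.072 0 0 0 0" --pt "1 -0.16 -0.097 0 0 0 0" --pt "1 -0.1985 -0.121 0 0 0 0"

```text
clock: 1.1
eef_pos: [0.488, 0.1379, 0.2712]
tcp_rot: [[-0.844, 0.537, -0.0], [0.537, 0.844, -0.0], [0.0, -0.0, -1.0]]
contact_force: [0.6, -0.1, 0.6]
grip_width: 0.0852
finger_force: 0.0
```

Emit:
arm_command --pt "1 0 0 0 0 0 0" --pt "1 0 0 0 0 0 0" --pt "1 0 0 0 0 0 0" --pt "1 0 0 0 0 0 0" --pt "1 0 0 0 0 0 0"

```text
clock: 1.6
eef_pos: [0.4872, 0.1412, 0.2712]
tcp_rot: [[-0.845, 0.535, -0.0], [0.535, 0.845, 0.0], [0.0, -0.0, -1.0]]
contact_force: [-0.4, 0.6, 0.1]
grip_width: 0.0855
finger_force: 0.0
```

```bash
python3 - <<'E'
from plant import robot
from h import *
import cv2
s=robot.state(); print(s["joint_pos"].round(3),s["eef_pos"].round(4))
f=robot.grab_frame("wrist"); np.savez("w1.npz",**f); cv2.imwrite("pics/w1.png",f["img"][:,:,::-1])
p=cloud(f); m=(p[...,2]>.214)&(p[...,2]<.23)&(np.hypot(p[...,0]-.488,p[...,1]-.138)<.03)
print(m.sum(),p[m].mean(0),p[m].min(0),p[m].max(0)); v,u=np.nonzero(m); print(u.mean(),v.mean())
E
```

```text
[-0.598  0.171  0.254  1.837 -0.047  1.14   0.679] [0.4872 0.1412 0.2712]
582 [0.48353892 0.1415994  0.21914847] [0.47298674 0.12549777 0.21400177] [0.50037633 0.15304263 0.2224631 ]
313.319587628866 251.96907216494844
```

View pics/w1.png

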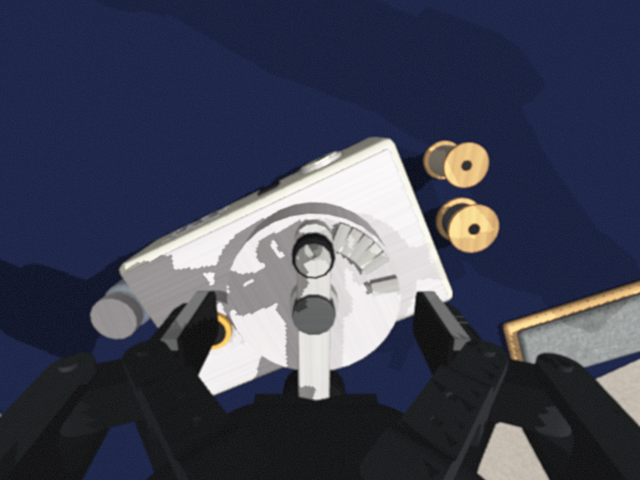

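The wrist picture shows the knob at (313,258), midway between the open fingers and clear of everything. I'll descend and close.

Emit:
arm_command --pt "1 -0.001 -0.002 0.03 0 0 0" --pt "1 -0.002 -0.002 0.055 0 0 0" --pt "1 -0.002 -0.002 0.07 0 0 0" --pt "1 -0.002 -0.002 0.076 0 0 0" --pt "0.5 -0.002 -0.002 0.076 0 0 0"

```text
clock: 2.15
eef_pos: [0.4878, 0.1375, 0.1948]
tcp_rot: [[-0.844, 0.536, -0.001], [0.536, 0.844, -0.001], [0.001, -0.001, -1.0]]
contact_force: [0.5, 1.0, 0.3]
grip_width: 0.0734
finger_force: 0.0
```

Emit:
arm_command --pt "0.3 0 0 0 0 0 0" --pt "0 0 0 0 0 0 0" --pt "0 0 0 0 0 0 0" --pt "0 0 0 0 0 0 0" --pt "0 0 0 0 0 0 0"

```text
clock: 2.65
eef_pos: [0.4889, 0.1378, 0.1964]
tcp_rot: [[-0.844, 0.536, 0.002], [0.536, 0.844, 0.001], [-0.001, 0.002, -1.0]]
contact_force: [-0.1, 1.5, 5.9]
grip_width: 0.0263
finger_force: 58.7
```

Emit:
arm_command --pt "0 0 0 -0.003 0 0 0" --pt "0 0 0 -0.006 0 0 0" --pt "0 0 0 -0.009 0 0 0" --pt "0 0 0 -0.012 0 0 0" --pt "0 0 0 -0.012 0 0 0"

```text
clock: 3.15
eef_pos: [0.4886, 0.1375, 0.2076]
tcp_rot: [[-0.844, 0.536, 0.001], [0.536, 0.844, 0.0], [-0.001, 0.001, -1.0]]
contact_force: [4.4, 2.1, -6.3]
grip_width: 0.0266
finger_force: 59.4
```

```bash
python3 - <<'E'
from plant import robot
from h import *
s=robot.state(); print(s["joint_pos"].round(3),s["eef_pos"].round(4),s["contact_force"],s["grip_width"],s["finger_force"])
T=s["tcp_rot"]; p0=s["eef_pos"]
c=np.array([.538,.106])
v=p0[:2]-c; print(np.hypot(*v),np.degrees(np.arctan2(v[1],v[0])))
r=.06; a0=np.arctan2(v[1],v[0]); a1=np.radians(83.1)
k0=c+r*np.array([np.cos(a0),np.sin(a0)])
for i in range(0,12):
    a=a0+(a1-a0)*i/10
    d=c+r*np.array([np.cos(a),np.sin(a)])-k0
    print(i,(T.T@np.append(d,0)).round(4)[:2],np.degrees(a0-a).round(2))
E
```

```text
[-0.582  0.233  0.251  1.921 -0.069  0.995  0.705] [0.4886 0.1375 0.2076] [ 4.41756236  2.09425213 -6.28277974] 0.026558729764328538 59.36562716960907
0.05860535828008653 147.503381876804
0 [0. 0.] 0.0
1 [-0.0004  0.0067] 6.44
2 [-0.0015  0.0134] 12.88
3 [-0.0034  0.0198] 19.32
4 [-0.006   0.0261] 25.76
5 [-0.0093  0.032 ] 32.2
6 [-0.0132  0.0375] 38.64
7 [-0.0177  0.0425] 45.08
8 [-0.0227  0.0469] 51.52
9 [-0.0282  0.0508] 57.96
10 [-0.0341  0.0541] 64.4
11 [-0.0404  0.0566] 70.84
```

The force reads 6.3 N downward, so the pin is up on its spring. Now the first half of the swing.

Emit:
arm_command --pt "0 -0.0004 0.0067 0 0 0 6.4" --pt "0 -0.0015 0.0134 0 0 0 12.9" --pt "0 -0.0034 0.0198 0 0 0 19.3" --pt "0 -0.006 0.0261 0 0 0 25.8" --pt "0 -0.0093 0.032 0 0 0 32.2"

```text
clock: 3.65
eef_pos: [0.5127, 0.1595, 0.2068]
tcp_rot: [[-0.424, 0.906, -0.002], [0.906, 0.424, -0.0], [0.0, -0.002, -1.0]]
contact_force: [2.0, 1.4, -6.1]
grip_width: 0.0261
finger_force: 59.6
```

Emit:
arm_command --pt "0 0 0 0 0 0 0" --pt "0 0 0 0 0 0 0" --pt "0 0 0 0 0 0 0" --pt "0 0 0 0 0 0 0" --pt "0 0 0 0 0 0 0"

```text
clock: 4.15
eef_pos: [0.5127, 0.1594, 0.2072]
tcp_rot: [[-0.429, 0.903, -0.001], [0.903, 0.429, 0.0], [0.001, -0.001, -1.0]]
contact_force: [0.2, 3.2, -6.1]
grip_width: 0.0263
finger_force: 59.7
```

Emit:
arm_command --pt "0 -0.0004 0.0067 0 0 0 6.4" --pt "0 -0.0015 0.0134 0 0 0 12.9" --pt "0 -0.0034 0.0198 0 0 0 19.3" --pt "0 -0.006 0.0261 0 0 0 25.8" --pt "0 -0.0093 0.032 0 0 0 32.2"

```text
clock: 4.65
eef_pos: [0.5454, 0.165, 0.207]
tcp_rot: [[0.123, 0.992, -0.002], [0.992, -0.123, 0.0], [0.0, -0.002, -1.0]]
contact_force: [-0.9, 4.0, -6.0]
grip_width: 0.026
finger_force: 59.9
```

Emit:
arm_command --pt "0 0 0 0 0 0 0" --pt "0 0 0 0 0 0 0" --pt "0 0 0 0 0 0 0" --pt "0 0 0 0 0 0 0" --pt "0 0 0 0 0 0 0"

```text
clock: 5.15
eef_pos: [0.5454, 0.165, 0.2072]
tcp_rot: [[0.116, 0.993, -0.001], [0.993, -0.116, 0.001], [0.001, -0.001, -1.0]]
contact_force: [-0.9, 4.8, -6.3]
grip_width: 0.0261
finger_force: 59.9
```

```bash
python3 - <<'E'
from plant import robot
from h import *
s=robot.state(); print(s["joint_pos"].round(3),s["eef_pos"].round(4),s["contact_force"].round(1),s["grip_width"],s["ft_torque"].round(2))
v=s["eef_pos"][:2]-[.538,.106]; print(np.hypot(*v),np.degrees(np.arctan2(v[1],v[0])), np.degrees(np.arctan2(s["tcp_rot"][1,1],s["tcp_rot"][0,1])))
E
```

```text
[-0.723  0.356  0.447  1.786 -0.177  1.04  -0.327] [0.5454 0.165  0.2072] [-0.9  4.8 -6.3] 0.026055047619791008 [ 1.08  0.19 -0.09]
0.059428189928993 82.84523647872557 -6.679660198490932
```

No stop force yet. I'll nudge towards the stop in small steps.

Emit:
arm_command --pt "0 0 0.0005 0 0 0 0.4" --pt "0 0 0.001 0 0 0 0.9" --pt "0 0 0.001 0 0 0 0.9" --pt "0 0 0.001 0 0 0 0.9" --pt "0 0 0.001 0 0 0 0.9"

```text
clock: 5.65
eef_pos: [0.5463, 0.1648, 0.2072]
tcp_rot: [[0.132, 0.991, -0.001], [0.991, -0.132, 0.001], [0.001, -0.001, -1.0]]
contact_force: [-0.9, 5.0, -6.1]
grip_width: 0.0256
finger_force: 59.9
```

Emit:
arm_command --pt "0 0 0.0005 0 0 0 0.4" --pt "0 0 0.001 0 0 0 0.9" --pt "0 0 0.0015 0 0 0 1.4" --pt "0 0 0.0015 0 0 0 1.4" --pt "0 0 0.0015 0 0 0 1.4"

```text
clock: 6.15
eef_pos: [0.5466, 0.1648, 0.2068]
tcp_rot: [[0.155, 0.988, -0.003], [0.988, -0.155, 0.0], [-0.0, -0.003, -1.0]]
contact_force: [-4.6, 4.9, -6.8]
grip_width: 0.0259
finger_force: 60.0
```

The stop is reached: 1.2 mm short of the command, with -4.6 N. I'll back off about 0.7 mm from the stop and lower the pin.

Emit:
arm_command --pt "0 0 -0.001 0 0 0 -0.8" --pt "0 0 -0.0018 0 0 0 -1.6" --pt "0 0 -0.0018 0.003 0 0 -1.6" --pt "0 0 -0.0018 0.006 0 0 -1.6" --pt "0 0 -0.0018 0.0075 0 0 -1.6"

```text
clock: 6.65
eef_pos: [0.5461, 0.1649, 0.1998]
tcp_rot: [[0.129, 0.992, -0.001], [0.992, -0.129, 0.001], [0.001, -0.001, -1.0]]
contact_force: [-2.5, 5.1, -3.5]
grip_width: 0.0259
finger_force: 60.1
```

Emit:
arm_command --pt "0 0 0 0.001 0 0 0" --pt "0 0 0 0.002 0 0 0" --pt "0 0 0 0.003 0 0 0" --pt "0 0 0 0.003 0 0 0" --pt "0 0 0 0.003 0 0 0"

```text
clock: 7.15
eef_pos: [0.5462, 0.1649, 0.197]
tcp_rot: [[0.129, 0.992, -0.001], [0.992, -0.129, 0.001], [0.001, -0.001, -1.0]]
contact_force: [-2.1, 4.9, -4.4]
grip_width: 0.026
finger_force: 60.1
```

At z 0.197 the pin is well below land height (about 0.202), so it is in its hole. I'll open the fingers and rise.

Emit:
arm_command --pt "0.4 0 0 0 0 0 0" --pt "1 0 0 0 0 0 0" --pt "1 0 0 0 0 0 0" --pt "1 0 0 0 0 0 0" --pt "1 0 0 0 0 0 0"

```text
clock: 7.65
eef_pos: [0.5471, 0.1641, 0.197]
tcp_rot: [[0.132, 0.991, 0.0], [0.991, -0.132, -0.0], [-0.0, 0.0, -1.0]]
contact_force: [0.0, 0.4, -0.3]
grip_width: 0.0853
finger_force: 0.0
```

Emit:
arm_command --pt "1 0 0 -0.02 0 0 0" --pt "1 0 0 -0.05 0 0 0" --pt "1 0 0 -0.08 0 0 0" --pt "1 -0.04 0 -0.1 0 0 -8" --pt "1 -0.08 0 -0.1 0 0 -16"

```text
clock: 8.15
eef_pos: [0.5377, 0.0853, 0.2997]
tcp_rot: [[-0.155, 0.988, 0.005], [0.988, 0.155, 0.001], [0.0, 0.005, -1.0]]
contact_force: [0.7, -1.8, 0.0]
grip_width: 0.0857
finger_force: 0.0
```

```bash
python3 - <<'E'
from plant import robot
from h import *
import cv2
s=robot.state(); print(s["joint_pos"].round(3),s["eef_pos"].round(4))
f=robot.grab_frame("side"); np.savez("s2.npz",**f); 
A=cv2.resize(f["img"][130:280,220:360][:,:,::-1],None,fx=4,fy=4,interpolation=cv2.INTER_CUBIC); cv2.imwrite("pics/s2.png",A)
p=cloud(f); m=(p[...,2]>.195)&(p[...,2]<.24)&(np.hypot(p[...,0]-.5455,p[...,1]-.165)<.03)
print(m.sum(),p[m].mean(0),p[m].min(0),p[m].max(0))
E
```

```text
[-0.626  0.221  0.461  1.726 -0.105  1.213  0.017] [0.5377 0.0853 0.2997]
87 [0.54301282 0.15670867 0.21257775] [0.52934518 0.14829909 0.19549103] [0.55592897 0.17006054 0.22332551]
```

View pics/s2.png

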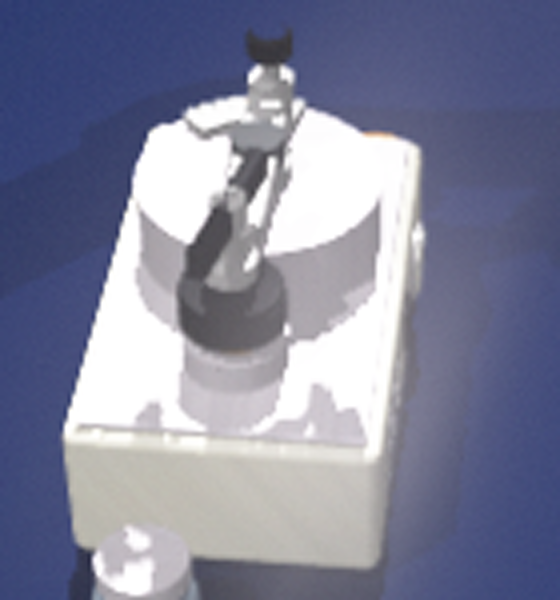

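The cap now stands over the neck and the knob top is near 0.222, so the pin is home. I'll move over the T-bar and turn the tool anticlockwise, so that one stroke covers the full 4.4 rad.

Emit:
arm_command --pt "1 -0.03 -0.01 0 0 0 -8" --pt "1 -0.06 -0.02 0 0 0 -16" --pt "1 -0.085 -0.026 0 0 0 -24" --pt "1 -0.085 -0.026 0 0 0 -32" --pt "1 -0.085 -0.026 0 0 0 -40"

```text
clock: 8.7
eef_pos: [0.5229, -0.0039, 0.2969]
tcp_rot: [[-0.75, 0.661, 0.0], [0.661, 0.75, 0.0], [-0.0, 0.0, -1.0]]
contact_force: [0.3, 0.3, -0.5]
grip_width: 0.0854
finger_force: 0.0
```

Emit:
arm_command --pt "1 0 0 0 0 0 -8" --pt "1 0 0 0 0 0 -16" --pt "1 0 0 0 0 0 -24" --pt "1 0 0 0 0 0 -32" --pt "1 0 0 0 0 0 -40"

```text
clock: 9.2
eef_pos: [0.523, -0.0028, 0.2966]
tcp_rot: [[-1.0, 0.022, -0.0], [0.022, 1.0, -0.0], [0.0, -0.0, -1.0]]
contact_force: [-1.1, 1.5, 0.2]
grip_width: 0.0859
finger_force: 0.0
```

Emit:
arm_command --pt "1 0 0 0 0 0 -8" --pt "1 0 0 0 0 0 -16" --pt "1 0 0 0 0 0 -24" --pt "1 0 0 0 0 0 -32" --pt "1 0 0 0 0 0 -40"

```text
clock: 9.7
eef_pos: [0.523, -0.0027, 0.2966]
tcp_rot: [[-0.78, -0.626, -0.0], [-0.626, 0.78, -0.0], [0.0, 0.0, -1.0]]
contact_force: [0.5, 0.1, -0.1]
grip_width: 0.0855
finger_force: 0.0
```

```bash
python3 - <<'E'
from plant import robot
from h import *
import cv2
s=robot.state(); print(s["joint_pos"].round(3),s["eef_pos"].round(4),np.degrees(np.arctan2(s["tcp_rot"][1,1],s["tcp_rot"][0,1])))
f=robot.grab_frame("wrist"); np.savez("w3.npz",**f); cv2.imwrite("pics/w3.png",f["img"][:,:,::-1])
p=cloud(f)
dark=(f["img"].max(-1)<90)&(p[...,2]>.207)&(p[...,2]<.232)&(np.hypot(p[...,0]-.525,p[...,1]+.003)<.06)
q=p[dark]; print(dark.sum(),q.mean(0),q.min(0),q.max(0), np.median(q[:,2]))
_,_,V=np.linalg.svd(q[:,:2]-q[:,:2].mean(0),full_matrices=False); d=V[0]; t=(q[:,:2]-q[:,:2].mean(0))@V.T
print("dir",np.degrees(np.arctan2(d[1],d[0])),t.min(0),t.max(0), "mid",q[:,:2].mean(0)+(t.min(0)+t.max(0))/2@V)
E
```

```text
[-0.306  0.18   0.256  1.764 -0.049  1.203  2.21 ] [ 0.523  -0.0027  0.2966] 128.72342571659152
2103 [ 0.52040257 -0.00766887  0.22316004] [ 0.5023188  -0.05020249  0.20749079] [0.54284978 0.04380534 0.22634173] 0.22415141356321142
dir 70.61075660278067 [-0.04381692 -0.00880857] [0.05457174 0.00756794] mid [ 0.52160265 -0.00239051]
```

View pics/w3.png

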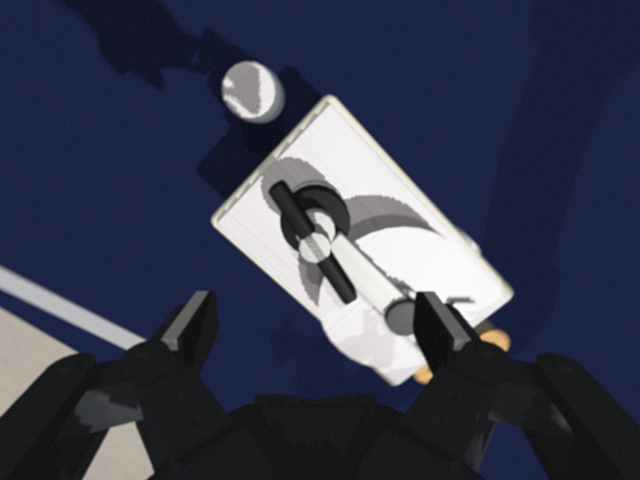

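The wrist view shows the bar from (278,188) to (350,298), with a hub disc at (315,246). Its direction is 70.6° and its top is at about 0.2245, so the cap has turned about 0.6 rad. I'll align with it, descend and grip.

Emit:
arm_command --pt "1 -0.001 0 0.01 0 0 -8" --pt "1 -0.001 0 0.02 0 0 -16" --pt "1 -0.001 0 0.03 0 0 -24" --pt "1 -0.001 0 0.04 0 0 -30" --pt "1 -0.001 0 0.05 0 0 -30"

```text
clock: 10.25
eef_pos: [0.5238, -0.0022, 0.2462]
tcp_rot: [[-0.369, -0.929, -0.0], [-0.929, 0.369, -0.0], [0.0, 0.0, -1.0]]
contact_force: [0.5, 0.1, 1.0]
grip_width: 0.0853
finger_force: 0.0
```

Emit:
arm_command --pt "1 0 0 0.02 0 0 0" --pt "1 0 0 0.035 0 0 0" --pt "1 0 0 0.044 0 0 0" --pt "0.5 0 0 0.044 0 0 0" --pt "0.3 0 0 0.044 0 0 0"

```text
clock: 10.75
eef_pos: [0.5241, -0.0021, 0.2031]
tcp_rot: [[-0.369, -0.929, 0.0], [-0.929, 0.369, -0.0], [-0.0, -0.0, -1.0]]
contact_force: [-0.2, 0.3, 0.1]
grip_width: 0.059
finger_force: 0.0
```

Emit:
arm_command --pt "0 0 0 0 0 0 0" --pt "0 0 0 0 0 0 0" --pt "0 0 0 0 0 0 0" --pt "0 0 0 0 0 0 0" --pt "0 0 0 0 0 0 0"

```text
clock: 11.25
eef_pos: [0.5245, -0.0021, 0.2036]
tcp_rot: [[-0.368, -0.93, 0.002], [-0.93, 0.368, 0.0], [-0.001, -0.001, -1.0]]
contact_force: [-0.2, -1.3, 5.9]
grip_width: 0.02
finger_force: 58.5
```

```bash
cat > st.py <<'E'
from plant import robot
import numpy as np
s=robot.state(); print(s["joint_pos"].round(3),s["eef_pos"].round(4),"yaw",np.degrees(np.arctan2(s["tcp_rot"][1,1],s["tcp_rot"][0,1])).round(1),s["contact_force"].round(1),s["ft_torque"].round(2),s["grip_width"])
E
python3 st.py
```

```text
[-0.241  0.265  0.185  1.885 -0.058  0.995  2.734] [ 0.5245 -0.0021  0.2036] yaw 158.4 [-0.2 -1.3  5.9] [-0.07  0.12  0.01] 0.020016742642055364
```

The grip closed on the 20 mm hub. I'll turn clockwise 40° with a 1.75 mm descent and check.

Emit:
arm_command --pt "0 0 0 0.0003 0 0 8" --pt "0 0 0 0.0007 0 0 16" --pt "0 0 0 0.001 0 0 24" --pt "0 0 0 0.0014 0 0 32" --pt "0 0 0 0.0017 0 0 40"

```text
clock: 11.75
eef_pos: [0.5244, -0.0021, 0.2019]
tcp_rot: [[-0.882, -0.471, 0.002], [-0.471, 0.882, 0.0], [-0.001, -0.001, -1.0]]
contact_force: [-0.2, -0.8, 5.6]
grip_width: 0.0199
finger_force: 58.5
```

```bash
python3 st.py; python3 - <<'E'
from plant import robot
from h import *
f=robot.grab_frame("wrist"); p=cloud(f)
for n in ["wrist","top"]:
    f=robot.grab_frame(n); p=cloud(f)
    r=np.hypot(p[...,0]-.5245,p[...,1]+.0022)
    m=(f["img"].max(-1)<90)&(p[...,2]>.207)&(p[...,2]<.23)&(r<.056)&(r>.014)
    q=p[m][:,:2]-[.5245,-.0022]; 
    if len(q)<5: print(n,len(q)); continue
    w,V=np.linalg.eigh(q.T@q); print(n,m.sum(),np.degrees(np.arctan2(V[1,1],V[0,1])),w)
E
```

```text
[-0.339  0.27   0.305  1.893 -0.096  0.991  2.07 ] [ 0.5244 -0.0021  0.2019] yaw 118.1 [-0.2 -0.8  5.6] [-0.1   0.14  0.08] 0.019877045389722653
wrist 5269 -150.69393627536883 [0.36979998 4.79643339]
top 0
```

The bar followed: it now points at 29° and was at 70.6°. I'll continue.

Emit:
arm_command --pt "0 0 0 0.0003 0 0 8" --pt "0 0 0 0.0007 0 0 16" --pt "0 0 0 0.001 0 0 24" --pt "0 0 0 0.0014 0 0 32" --pt "0 0 0 0.0017 0 0 40"

```text
clock: 12.4
eef_pos: [0.5244, -0.0021, 0.2001]
tcp_rot: [[-0.979, 0.206, 0.001], [0.206, 0.979, 0.0], [-0.001, 0.001, -1.0]]
contact_force: [-0.5, -0.8, 6.2]
grip_width: 0.0198
finger_force: 58.5
```

Emit:
arm_command --pt "0 0 0 0.0003 0 0 8" --pt "0 0 0 0.0007 0 0 16" --pt "0 0 0 0.001 0 0 24" --pt "0 0 0 0.0014 0 0 32" --pt "0 0 0 0.0017 0 0 40"

```text
clock: 12.9
eef_pos: [0.5243, -0.0022, 0.1984]
tcp_rot: [[-0.617, 0.787, 0.001], [0.787, 0.617, 0.0], [-0.001, 0.001, -1.0]]
contact_force: [0.0, -0.7, 5.9]
grip_width: 0.0196
finger_force: 58.5
```

Emit:
arm_command --pt "0 0 0 0.0003 0 0 8" --pt "0 0 0 0.0007 0 0 16" --pt "0 0 0 0.001 0 0 24" --pt "0 0 0 0.0014 0 0 32" --pt "0 0 0 0.0017 0 0 40"

```text
clock: 13.4
eef_pos: [0.5243, -0.0022, 0.1967]
tcp_rot: [[0.033, 0.999, 0.001], [0.999, -0.033, 0.0], [0.0, 0.001, -1.0]]
contact_force: [-0.4, -0.7, 6.2]
grip_width: 0.0203
finger_force: 58.5
```

```bash
python3 st.py
```

```text
[-0.658  0.32   0.714  1.917 -0.249  0.992  0.135] [ 0.5243 -0.0022  0.1967] yaw -1.9 [-0.4 -0.7  6.2] [-0.07  0.14  0.14] 0.020266807369785776
```

Emit:
arm_command --pt "0 0 0 0.0003 0 0 8" --pt "0 0 0 0.0007 0 0 16" --pt "0 0 0 0.001 0 0 24" --pt "0 0 0 0.0014 0 0 32" --pt "0 0 0 0.0016 0 0 36"

```text
clock: 13.9
eef_pos: [0.5244, -0.0021, 0.195]
tcp_rot: [[0.614, 0.79, 0.001], [0.79, -0.614, 0.0], [0.001, 0.001, -1.0]]
contact_force: [-0.7, 0.1, 7.3]
grip_width: 0.0198
finger_force: 58.5
```

```bash
python3 st.py
```

```text
[-0.764  0.357  0.863  1.924 -0.321  1.002 -0.417] [ 0.5244 -0.0021  0.195 ] yaw -37.9 [-0.7  0.1  7.3] [-0.14  0.32  0.08] 0.01982334827291456
```

Emit:
arm_command --pt "0 0 0 0.0002 0 0 4" --pt "0 0 0 0.0003 0 0 8" --pt "0 0 0 0.0004 0 0 10" --pt "0 0 0 0.0004 0 0 10" --pt "0 0 0 0.0004 0 0 10"

```text
clock: 14.4
eef_pos: [0.5245, -0.0022, 0.1946]
tcp_rot: [[0.738, 0.675, 0.001], [0.675, -0.738, 0.0], [0.001, 0.001, -1.0]]
contact_force: [-0.3, -0.9, 6.8]
grip_width: 0.0197
finger_force: 58.6
```

```bash
python3 st.py
```

```text
[-0.793  0.371  0.906  1.926 -0.345  1.006 -0.562] [ 0.5245 -0.0022  0.1946] yaw -47.6 [-0.3 -0.9  6.8] [-0.12  0.15 -0.  ] 0.019708733626023593
```

Emit:
arm_command --pt "0 0 0 0.0001 0 0 3" --pt "0 0 0 0.0003 0 0 6" --pt "0 0 0 0.0004 0 0 9" --pt "0 0 0 0.0005 0 0 12" --pt "0 0 0 0.0005 0 0 12"

```text
clock: 14.9
eef_pos: [0.5245, -0.0022, 0.1941]
tcp_rot: [[0.863, 0.505, 0.001], [0.505, -0.863, 0.0], [0.001, 0.001, -1.0]]
contact_force: [-1.0, -1.2, 6.2]
grip_width: 0.0196
finger_force: 58.6
```

```bash
python3 st.py
```

```text
[-0.828  0.39   0.961  1.928 -0.376  1.014 -0.74 ] [ 0.5245 -0.0022  0.1941] yaw -59.7 [-1.  -1.2  6.2] [-0.08  0.08 -0.02] 0.01957824374013087
```

Emit:
arm_command --pt "0 0 0 0.0001 0 0 3" --pt "0 0 0 0.0003 0 0 6" --pt "0 0 0 0.0004 0 0 9" --pt "0 0 0 0.0005 0 0 12" --pt "0 0 0 0.0005 0 0 12"

```text
clock: 15.4
eef_pos: [0.5245, -0.0022, 0.1936]
tcp_rot: [[0.949, 0.315, 0.001], [0.315, -0.949, 0.0], [0.001, 0.0, -1.0]]
contact_force: [0.2, -0.2, 6.4]
grip_width: 0.0197
finger_force: 58.6
```

```bash
python3 st.py
```

```text
[-0.863  0.412  1.017  1.93  -0.411  1.023 -0.914] [ 0.5245 -0.0022  0.1936] yaw -71.7 [ 0.2 -0.2  6.4] [-0.1   0.09 -0.09] 0.01965214067736106
```

```bash
cat > bar.py <<'E'
from plant import robot
from h import *
import cv2,sys
f=robot.grab_frame("wrist"); p=cloud(f)
r=np.hypot(p[...,0]-.5245,p[...,1]+.0022)
m=(f["img"].max(-1)<90)&(p[...,2]>.195)&(p[...,2]<.225)&(r<.056)&(r>.014)
q=p[m]; x=q[:,:2]-[.5245,-.0022]; w,V=np.linalg.eigh(x.T@x); print(m.sum(),"bar",np.degrees(np.arctan2(V[1,1],V[0,1])),w,"top z pct",np.percentile(q[:,2],[50,80,95]).round(4))
cv2.imwrite(sys.argv[1],f["img"][:,:,::-1])
E
python3 bar.py pics/w4.png
```

```text
5378 bar -159.45482848518876 [0.420681   4.61373434] top z pct [0.2143 0.2151 0.2195]
```

View pics/w4.png

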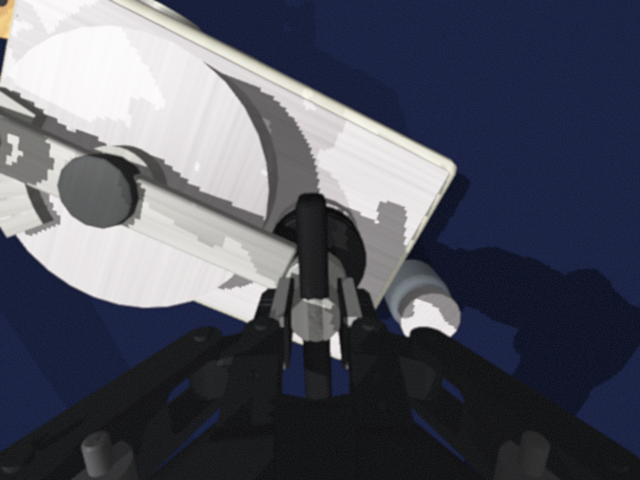

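The wrist picture shows the bar in line with the fingers (hub at (316,318)). It is still following, and its top at 0.2145 is close to the stop height. I'll continue in small steps.

Emit:
arm_command --pt "0 0 0 0.0001 0 0 3" --pt "0 0 0 0.0003 0 0 6" --pt "0 0 0 0.0004 0 0 9" --pt "0 0 0 0.0005 0 0 12" --pt "0 0 0 0.0005 0 0 12"

```text
clock: 15.95
eef_pos: [0.5241, -0.0022, 0.1931]
tcp_rot: [[0.994, 0.111, 0.0], [0.111, -0.994, 0.0], [0.0, -0.0, -1.0]]
contact_force: [-2.2, -0.9, 8.3]
grip_width: 0.0202
finger_force: 58.8
```

```bash
python3 st.py; python3 bar.py pics/w5.png
```

```text
[-0.895  0.438  1.074  1.933 -0.449  1.036 -1.083] [ 0.5241 -0.0022  0.1931] yaw -83.6 [-2.2 -0.9  8.3] [-0.04  0.54  0.24] 0.020171005872343807
5940 bar -169.8818325042381 [0.52578158 4.57969153] top z pct [0.2138 0.2147 0.2207]
```

Emit:
arm_command --pt "0 0 0 0.0001 0 0 3" --pt "0 0 0 0.0003 0 0 6" --pt "0 0 0 0.0003 0 0 9" --pt "0 0 0 0.0003 0 0 12" --pt "0 0 0 0.0003 0 0 12"

```text
clock: 16.5
eef_pos: [0.5259, -0.0024, 0.1932]
tcp_rot: [[0.995, -0.097, 0.004], [-0.097, -0.995, -0.001], [0.004, 0.001, -1.0]]
contact_force: [5.3, -1.0, 6.3]
grip_width: 0.0196
finger_force: 58.9
```

```bash
python3 st.py; python3 bar.py pics/w6.png
```

```text
[-0.926  0.468  1.131  1.933 -0.49   1.048 -1.25 ] [ 0.5259 -0.0024  0.1932] yaw -95.6 [ 5.3 -1.   6.3] [-0.28 -1.17  0.28] 0.019639064751602972
6162 bar -170.11814897256585 [0.52759967 4.75365355] top z pct [0.2137 0.2147 0.2209]
```

The bar stayed at -170° while the tool turned another 12°, so this looks like the stop. One more small turn will confirm it.

Emit:
arm_command --pt "0 0 0 0 0 0 3" --pt "0 0 0 0 0 0 6" --pt "0 0 0 0 0 0 9" --pt "0 0 0 0 0 0 12" --pt "0 0 0 0 0 0 12"

```text
clock: 17.05
eef_pos: [0.525, -0.0022, 0.1931]
tcp_rot: [[0.954, -0.3, 0.002], [-0.3, -0.954, -0.001], [0.002, 0.0, -1.0]]
contact_force: [1.8, -1.7, 10.0]
grip_width: 0.0197
finger_force: 82.1
```

```bash
python3 st.py; python3 bar.py pics/w7.png
```

```text
[-0.953  0.5    1.187  1.934 -0.532  1.068 -1.413] [ 0.525  -0.0022  0.1931] yaw -107.4 [ 1.8 -1.7 10. ] [-0.33 -0.33  1.08] 0.01972716841771587
5610 bar -172.28740363968234 [0.47338289 4.40633324] top z pct [0.2136 0.2147 0.2211]
```

The torque rose to 1.08 N m with the bar standing, so it is on the hard stop. I'll open in place and retreat.

Emit:
arm_command --pt "0.5 0 0 0 0 0 0" --pt "1 0 0 0 0 0 0" --pt "1 0 0 0 0 0 0" --pt "1 0 0 0 0 0 0" --pt "1 0 0 0 0 0 0"

```text
clock: 17.6
eef_pos: [0.5236, -0.002, 0.192]
tcp_rot: [[0.953, -0.302, -0.0], [-0.302, -0.953, 0.0], [-0.0, 0.0, -1.0]]
contact_force: [-0.3, 0.1, 0.4]
grip_width: 0.0854
finger_force: 0.0
```

Emit:
arm_command --pt "1 0 0 -0.02 0 0 0" --pt "1 0 0 -0.05 0 0 0" --pt "1 0 0 -0.08 0 0 0" --pt "1 0 0 -0.1 0 0 0" --pt "1 0 0 -0.1 0 0 0"

```text
clock: 18.1
eef_pos: [0.5251, -0.0025, 0.2944]
tcp_rot: [[0.953, -0.302, 0.004], [-0.302, -0.953, 0.001], [0.003, -0.002, -1.0]]
contact_force: [0.3, 0.4, -0.7]
grip_width: 0.0851
finger_force: 0.0
```

```bash
python3 st.py; python3 bar.py pics/w8.png; python3 - <<'E'
from plant import robot
from h import *
import cv2
f=robot.grab_frame("side"); p=cloud(f)
m=(p[...,2]>.195)&(p[...,2]<.24)&(np.hypot(p[...,0]-.5455,p[...,1]-.165)<.03)
print("knob",m.sum(),p[m].min(0),p[m].max(0))
cv2.imwrite("pics/s9.png",cv2.resize(f["img"][130:280,220:360][:,:,::-1],None,fx=4,fy=4,interpolation=cv2.INTER_CUBIC))
E
```

```text
[-1.069  0.397  1.32   1.803 -0.406  1.257 -1.516] [ 0.5251 -0.0025  0.2944] yaw -107.6 [ 0.3  0.4 -0.7] [-0.01 -0.02  0.05] 0.08505514934689004
1787 bar -170.2777562494993 [0.02379367 1.9751558 ] top z pct [0.2138 0.2145 0.2151]
knob 81 [0.53173462 0.15002615 0.19621312] [0.55589467 0.17257811 0.22222733]
```

View pics/s9.png

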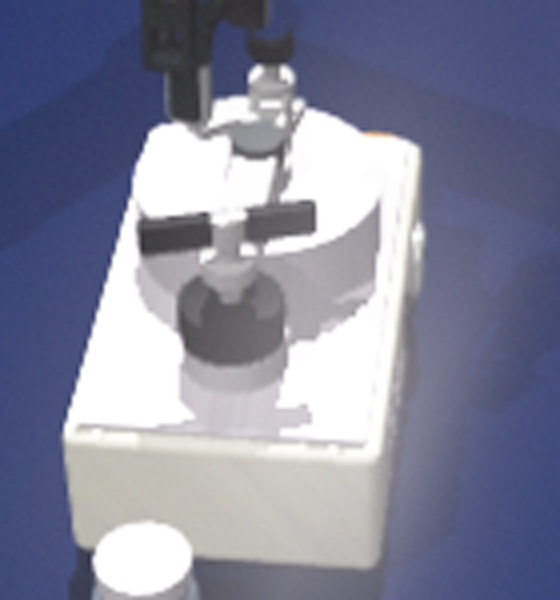

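The cap is down: the bar's middle is at about 0.205 m, and the bar at (228,228) in the crop is level. The knob top at 0.222 shows the pin is home, and the jar stands untouched. The robot is clear, so I'm handing in.

```bash
python3 -c "
from plant import robot
print(robot.job_done())"
```

```text
the job is handed in; nothing more can be done
None
```

I closed the filler and handed the job in at about 18 s: the index pin is home in its hole, the cap is screwed down to its stop, and the iron, spools and jar were not touched.

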